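# Clamp the plaster press mould

### The job

Clamp the plaster mould shut: with the side of a finger, push the swung-out steel strap round until it rests against its stop across the mould, and only then push the black-handled cam lever fully down so the pad presses on the mould. The mould stays seated between its cleats, not lifted, and the other things on the table stay where they stand.

Things in the scene. Friction and masses are not known exactly. Their poses are not given: they have to be found in the camera images.
- fixture: fixed moulding fixture: plywood base 220 (x) x 300 (y) x 18 mm, origin under its centre. An upright pivot post (26 mm across) stands 85 mm along its +y, the mould 50 mm along its -y between wooden corner cleats (tops 34 mm above the table). A 10 mm stop pin, top 110 mm above the table, stands 18 mm along +x and 52 mm along +y; the strap comes to rest against it.
- strap (a joint): swing of the steel clamp strap about the vertical post, rad. 0: swung out, the free end pointing along the fixture's -x. It grows anticlockwise seen from above, to the stop at 1.57, where the free end points along the fixture's -y, straight across the mould. About 2 N at the end moves it; it stays where it is left.
- strap_pivot (a point): on the strap's swing axis at the height of the strap's top face, 114 mm above the table; turns with the strap (its own -x points along the strap to the free end)
- strap_end (a point): point on the strap's centre line 140 mm from the pivot axis, at mid-height (108 mm above the table). The strap is a flat steel bar 26 mm wide, 12 mm thick (underside 102, top 114 mm above the table), and ends 162 mm from the axis. A low round nut, 4 mm high, sits on top 135 mm from the axis, over the pad.
- lever (a joint): turn of the cam lever on its horizontal hinge on the strap, rad. 0: raised, sloping 0.91 rad (52 deg) up from level; 0.91: fully down, level, at its end stop. Stays where it is left; about 5 N straight down, 55 mm out from the hinge, moves it.
- lever_hinge (a point): centre of the cam lever's hinge, 130 mm above the table, on the strap's centre line 22 mm beyond the pivot axis on the side away from the strap's free end. The lever points away from the strap's free end and turns with the strap.
- lever_end (a point): tip of the cam lever, 102 mm from its hinge, on its mid-line. The outer 40 mm is a black handle 26 mm wide and 10 mm thick; the inner shank is steel, 14 mm wide and 8 mm thick.
- pad: round rubber pad, 26 mm across, under the strap 135 mm from the pivot axis; origin at its underside. With the lever up it hangs about 10 mm below the strap, 4 mm clear of the board on the mould; the lever drives it down 6.5 mm, so that it presses on the board through a spring with about 6 N.
- mould: loose two-part plaster mould with a plywood board on top: plaster 140 x 140 x 60 mm, board 95 x 95 x 10 mm, so its top is 70 mm above its underside (88 mm above the table, 14 mm below the strap). Origin under its centre. It stands on the fixture's base between the cleats, with 2 mm play.
- mould_seat (a point): fixed point of the fixture on top of its base (18 mm above the table), midway between the cleats, under the mould's centre
- jar: closed glaze jar, 68 mm across, 75 mm tall; origin under its centre
- tub: lidded clear plastic tub, 80 x 65 x 56 mm tall; origin under its centre
- head: small terracotta head, about 70 mm across and tall; origin under its centre
- tile: terracotta tile lying flat, 70 x 70 x 12 mm; origin under its centre
- sprayer: upright water spray bottle, 60 mm across, 152 mm tall; origin under its centre
- brush_pot: white pot with brushes standing in it, 76 mm across, 160 mm tall over the brushes; origin under its centre
- brush: brush lying flat, about 150 mm long, under 30 mm high; origin under its middle

How it is judged:
By the outcome, as a careful person would: the job done as asked, in the order asked, and still so for the second after the job is handed in, with the robot touching nothing.
It also fails if it takes over 48 s, if anything falls off the work surface, if the arm or the gripper's body presses on something with over 40 N, if the wrist force passes 120 N, or if a joint passes its speed limit or range.

### The arm

A 7-joint arm with a two-finger parallel gripper is mounted at the origin on the work surface. World frame = base frame: x ahead of the robot, y to its left, z up, the work surface at z = 0. Lengths are in m, angles in rad, forces in N, time in s.
With the tool pointing down it reaches from about 0.425 to 0.925 m from the base axis. Payload 6.8 kg.
Tool frame: the origin (TCP) lies at the very end of the fingers, on their centre line; the grasp point (between the pads) lies 19 mm behind it; z points along the fingers, y is the line along which they close (so a half turn about z gives the same grasp; the last joint's range is limited). The gripper opens to 85 mm and grips with 20 to 120 N. Pads are 22 mm wide; open, the fingers measure 114 mm over their backs; the gripper's body (76 mm by 85 mm) begins 54 mm behind the grasp point. The pads swing forward as they close: fully open they stand 13 mm farther back than shut.
Start: joints at [-1.251, 0.477, 0.022, 1.555, -0.011, 1.109, -0.083], TCP at [0.28, 0.614, 0.231] pointing down, gripper open.
Joint ranges: [-2.96, 2.96], [-0.34, 2.1], [-1.41, 1.46], [0.24, 2.44], [-1.37, 4.51], [0.17, 1.92], [-2.96, 2.96]. Speed limits (rad/s): [2.39, 2.39, 3.14, 3.14, 3.14, 3.14, 3.14].

### API

Orientations are given as a unit quaternion [w, x, y, z].
In Python, from station import bot, cam, workorder gives the robot as it stands (bot), with the cameras (cam) and the job (workorder).
- The arm moves only by the tool nudge_tcp, called after "Call:" as name([rows], argument=value, ...), one row to a line, values as JSON. Schema: {"type":"object","properties":{"moves":{"type":"array","items":{"type":"array","items":{"type":"array","items":{"type":"number"},"minItems":5,"maxItems":5},"minItems":1,"maxItems":20},"minItems":1,"maxItems":1},"grip_force":{"type":"number"},"only":{"type":"string"},"quiet":{"type":"boolean"},"lines":{"type":"string"}},"required":["moves"],"additionalProperties":false}. moves is a list that holds a single list of rows (three levels of brackets), with 1 to 20 rows, each of 5 numbers: dx, dy, dz in shares of the most that a row can go, 1 being 50 mm, then a turn about the tool's z in shares of pi rad (1.0 is pi rad), then the opening from 0.0 (shut) to 1.0 (fully open); each row shifts and turns the commanded pose from where the row before left it, along the tool's axes as they then stand; what a row does not reach is not made up. A row lasts 1/10 s, in which the tool goes at most 0.05 m and 0.15 rad, less where a joint would pass 70% of its speed; a pose out of reach is approached as far as the arm can. The fingers move at their own pace and stop on an object; grip_force is the grip in N (left out, the last holds). Time passes only in rows, so rows that do not move let the fingers close. The tool returns the time, the measured TCP pose, the force, the opening and the grip force at its end. only (a regular expression) keeps the lines of the reply that match it, lines (a string "A,B") keeps lines A to B, and quiet returns only ok. No shift or turn number may pass 1 either way. Input that does not fit is refused with a message, and nothing moves.
- bot.get_obs(): the state, without advancing time (a new reading comes with each control period).
- cam.read_camera(name): name is "scene" or "top"; returns the picture (420x560x3 uint8, blue, green, red); there is no depth.
- cam.camera_info(name): a dict with "vertical_fov" (degrees; the focal length in pixels is half the picture's height over the tangent of half this angle, whatever the lens; pixels are square), "cx", "cy" (the principal point, pixels), "view" (4x4, takes a point from world to camera coordinates). Camera axes: x right, y up, looking along -z (the intrinsics and any distortion apply to the point x, -y, -z); pixel columns grow to the right and rows downward; lengths in m; the calibration is good to about 2 mm. A picture is of the moment at which its call begins. camera_info takes no time and is no camera call.
- workorder.hand_in(): hands the job in; it is judged then, once.
The state is a dict: "t": time; "q": joint angles; "joint_vel": joint speeds; "joint_torque": joint torques, N m; "eef_pos": TCP position; "tool_rot": TCP orientation; "contact_force": force on the tool from outside, world axes, zero at the start; "torque": the same for the moment, N m; "gripper_width": opening from 0.0 (shut) to 1.0 (fully open); "grasp_force": force on a finger pad.
Only numpy, scipy, OpenCV 4.12 (cv2) and the standard library are available. Lean on these libraries where they do the work, as an engineer would, in place of code of your own. Each camera call takes 0.05 s, during which the arm holds its last target. There are 200 camera calls.

## Working session

There is one attempt and no reset: what is moved stays moved. The work goes in short steps, Python scripts to look and compute and a tool call to move; the robot and the scene stay as the last step left them, time stands still between calls to the robot, and variables do not carry over. Pictures are saved under pics/ and viewed, at most 10 in all, crops included, and the job is handed in when it is done.

```bash
mkdir -p pics; ls
```

Run:
```python
from station import bot, cam, workorder
import cv2,numpy as np
for n in("scene","top"):
    cv2.imwrite(f"pics/{n}0.png",cam.read_camera(n)); print(n,cam.camera_info(n))
o=bot.get_obs();print(o)
```

```text
pics
station.py
scene {'vertical_fov': 43.47262622016689, 'cx': 282.73386572949556, 'cy': 211.08616764691058, 'view': array([[ 0.85514788,  0.51835813,  0.00519189, -0.5051378 ],
       [-0.28650932,  0.46426714,  0.83807424,  0.05502699],
       [ 0.43201217, -0.71816493,  0.5455315 , -1.44091939],
       [ 0.        ,  0.        ,  0.        ,  1.        ]])}
top {'vertical_fov': 48.36630030860945, 'cx': 281.6177452435939, 'cy': 216.9436154869944, 'view': array([[-0.03776603, -0.99927675,  0.00443788, -0.0256916 ],
       [ 0.97598804, -0.03593175,  0.21484006, -0.62793215],
       [-0.21452522,  0.01244497,  0.97663916, -1.04305875],
       [ 0.        ,  0.        ,  0.        ,  1.        ]])}
{'t': 0.1, 'q': array([-1.25111115,  0.47776601,  0.02236629,  1.55635069, -0.01150392,
        1.10931522, -0.0831153 ]), 'joint_vel': array([-7.61212921e-04, -1.19833800e-03,  6.49483188e-04, -1.30011145e-03,
        1.29943141e-03,  4.69416189e-06,  5.54676659e-04]), 'joint_torque': array([ 4.61945587e-03, -5.97762001e+01,  1.61372300e+00, -2.81955796e+01,
        1.28141226e-02,  4.99350353e-03, -2.05486742e-06]), 'eef_pos': array([0.27982672, 0.61367054, 0.23039163]), 'tool_rot': array([-1.15739068e-04,  2.12274105e-01,  9.77209790e-01, -8.47507281e-04]), 'contact_force': array([0.00094091, 0.39280711, 0.06450198]), 'torque': array([-0.02836039,  0.0547833 ,  0.01357315]), 'grasp_force': 0.0, 'gripper_width': 0.9996612048009004}
```

View pics/top0.png

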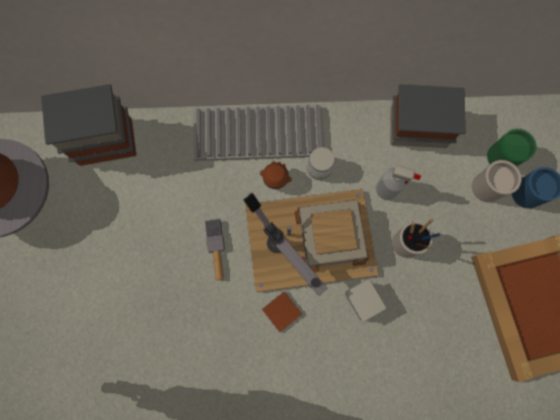

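View pics/scene0.png

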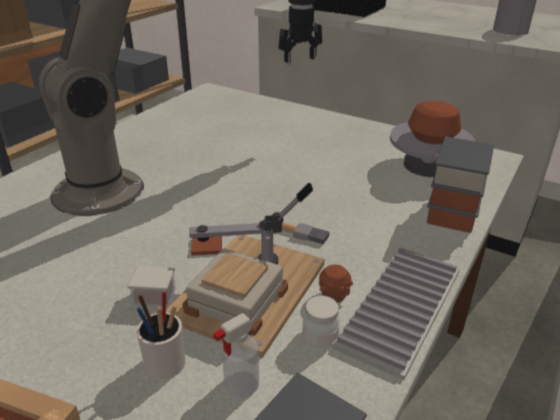

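The top view shows the fixture (corners about (246,204), (364,190), (376,277), (258,290)), the post near (275,238), the strap running to about (317,284) and the black handle at (252,203). The scene view agrees: the strap's free end is at (195,231) and the handle at (305,191). I'll zoom in to measure.

Create h.py:
```python
from station import bot, cam, workorder
import cv2,numpy as np
def K(n):
    c=cam.camera_info(n); f=210/np.tan(np.radians(c["vertical_fov"])/2); return f,c["cx"],c["cy"],c["view"]
def ray(n,u,v,z):
    f,cx,cy,V=K(n); R,t=V[:3,:3],V[:3,3]; o=-R.T@t; d=R.T@np.array([(u-cx)/f,-(v-cy)/f,-1]); return o+d*(z-o[2])/d[2]
def proj(n,p):
    f,cx,cy,V=K(n); c=V[:3,:3]@np.asarray(p)+V[:3,3]; return np.array([cx-f*c[0]/c[2],cy+f*c[1]/c[2]])
```

Run:
```python
from h import *
a=cv2.imread("pics/top0.png")[175:325,225:405]; a=cv2.convertScaleAbs(a,alpha=1.6)
cv2.imwrite("pics/c1.png",cv2.resize(a,None,fx=4,fy=4,interpolation=cv2.INTER_CUBIC))
b=cv2.imread("pics/scene0.png")[170:350,150:350]; b=cv2.convertScaleAbs(b,alpha=1.4)
cv2.imwrite("pics/c2.png",cv2.resize(b,None,fx=3.3,fy=3.3,interpolation=cv2.INTER_CUBIC))
for p in[(246,204),(364,190),(376,277),(258,290)]: print(ray("top",*p,.018))
```

```text
[0.67398857 0.03804406 0.018     ]
[ 0.69943801 -0.25987261  0.018     ]
[ 0.48044469 -0.27240886  0.018     ]
[0.46001199 0.01379176 0.018     ]
```

View pics/c1.png

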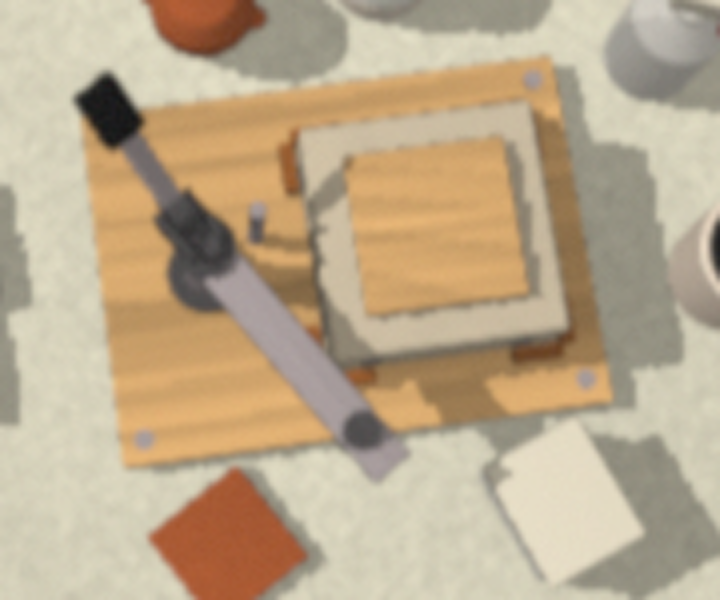

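View pics/c2.png

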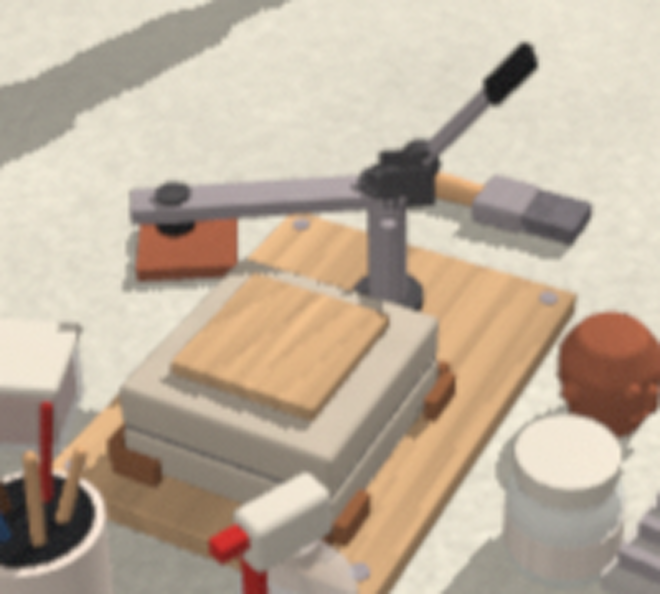

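The crops are clear. In c1 the base corners are (82,112), (550,57), (612,402) and (124,466), the nut is at (363,430), the strap end centre is near (393,467), the handle is at (109,110) and the stop pin top is at (257,208).

Run:
```python
from h import *
px=lambda u,v:(225+u/4-.4,175+v/4-.4)
C=np.array([ray("top",*px(*p),.018)[:2] for p in[(82,112),(550,57),(612,402),(124,466)]])
L=np.array([[.11,.15],[.11,-.15],[-.11,-.15],[-.11,.15]])
z=(C-C.mean(0))@[1,1j]; l=L@[1,1j]; s=(z*l.conj()).sum()/(abs(l)**2).sum(); yaw=np.angle(s);c=C.mean(0)
print("c",c,"yaw",yaw,"scale",abs(s))
R=np.array([[np.cos(yaw),-np.sin(yaw)],[np.sin(yaw),np.cos(yaw)]])
w=lambda x,y,z:np.r_[c+R@[x,y],z]
P=w(0,.085,.114); nut=ray("top",*px(363,430),.118); v=nut-P
print("pivot",P,"nut",nut,"r",np.hypot(*v[:2]),"pin",w(.018,.052,.11),ray("top",*px(257,208),.11))
a=np.arctan2(v[1],v[0])-yaw-np.pi; print("strap angle",a%(2*np.pi))
d=v[:2]/np.hypot(*v[:2])
H=np.r_[P[:2]-d*.022,.13]; E=H+np.r_[-d*.102*np.cos(.91),.102*np.sin(.91)]
print("leverend",E,"px",proj("top",E),proj("scene",E), "meas top",px(100,85),"scene",(150+527/3.3,170+50/3.3))
print("nut scene",proj("scene",np.r_[P[:2]+d*.135,.118]),(150+172/3.3,170+190/3.3))
a0=0;
de=R@[0,-1.]; Hf=np.r_[P[:2]-de*.022,.13];print("final dir",de,"final hinge",Hf,"final end of strap",P[:2]+de*.14,"final lever end down",Hf[:2]-de*.102, "strap now end",P[:2]+d*.14, "d",d)
for n,p,zz in[("tile",(230,545),.012),("tub",(570,505),.056),("head",(205,10),.05),("jar",(385,0),.07)]: print(n,ray("top",*px(*p),zz))
print("sprayer,pot",ray("top",392,180,.1),ray("top",417,238,.1))
```

```text
c [ 0.58069515 -0.11803151] yaw 0.0906226579329748 scale 0.9934530121774368
pivot [ 0.57300276 -0.0333803   0.114     ] nut [ 0.46615722 -0.11710236  0.118     ] r 0.1357400160461246 pin [ 0.59391536 -0.06461591  0.11      ] [ 0.59429591 -0.06414802  0.11      ]
strap angle 0.5740257503887083
leverend [0.6395959  0.01880076 0.21052938] px [249.12784309 197.33414788] [308.81644285 182.87597064] meas top (249.6, 195.85) scene (309.69696969696975, 185.15151515151516)
nut scene [202.66777297 227.48016784] (202.12121212121212, 227.57575757575756)
final dir [ 0.09049867 -0.99589658] final hinge [ 0.57101179 -0.01147058  0.13      ] final end of strap [ 0.58567258 -0.17280582] final lever end down [0.56178093 0.09011087] strap now end [ 0.46280405 -0.11972984] d [-0.78713369 -0.61678242]
tile [ 0.40883198 -0.04226344  0.012     ]
tub [ 0.42329653 -0.2394153   0.056     ]
head [ 0.73147682 -0.03891889  0.05      ]
jar [ 0.72760363 -0.1479875   0.07      ]
sprayer,pot [ 0.6988801  -0.31132306  0.1       ] [ 0.55889929 -0.35630065  0.1       ]
```

All checks agree: the strap is at 0.574 rad, the nut radius measures 135.7 mm, and the pin matches within 1 mm. Next is a helper for tool-frame offsets.

Add to h.py:
```python
P=np.array([.5730,-.0334]); YAW=.0906
def Rt():
    w,x,y,z=bot.get_obs()["tool_rot"]
    from scipy.spatial.transform import Rotation
    return Rotation.from_quat([x,y,z,w]).as_matrix()
def strap(a,r,s,z): # a strap angle, r along strap, s along direction of swing
    h=YAW+np.pi+a; d=np.array([np.cos(h),np.sin(h)]); t=np.array([-d[1],d[0]])
    return np.r_[P+r*d+s*t,z]
def turn(a): # turn about tool z so that tool y = -strap direction
    y=Rt()[:,1]; e=YAW+a-np.arctan2(y[1],y[0]); return -((e+np.pi)%(2*np.pi)-np.pi)
def go(p,o=None):
    o=bot.get_obs()["eef_pos"] if o is None else o
    return np.round(Rt().T@(np.asarray(p)-o),4)
```

Run:
```python
from h import *
m=np.array([.46,.3,.23]); s=strap(.574,.11,-.055,.23)
print(go(m),s,go(s,m),turn(.574))
```

```text
[-0.2941 -0.2107  0.0008] [ 0.45249107 -0.05794788  0.23      ] [-0.1417 -0.3288  0.0006] 0.4783930263450902
```

Units first: shifts go in shares of 50 mm and turns go in shares of pi rad. So -0.0294 m is -0.588, -0.0211 m is -0.422.

Call:
nudge_tcp([
  [[-0.588,-0.422,0,0,0],[-0.588,-0.422,0,0,0],[-0.588,-0.422,0,0,0],[-0.588,-0.422,0,0,0],[-0.588,-0.422,0,0,0],[-0.588,-0.422,0,0,0],[-0.588,-0.422,0,0,0],[-0.588,-0.422,0,0,0],[-0.588,-0.422,0,0,0],[-0.588,-0.422,0,0,0]],
])

```text
t: 1.1
eef_pos: [0.4603, 0.2987, 0.231]
tool_rot: [-0.0, 0.212, 0.977, -0.0]
contact_force: [1.6, -0.0, 0.3]
gripper_width: -0.001
grasp_force: 0.0
```

Call:
nudge_tcp([
  [[-0.284,-0.658,0,0,0],[-0.284,-0.658,0,0,0],[-0.284,-0.658,0,0,0],[-0.284,-0.658,0,0,0],[-0.284,-0.658,0,0,0],[-0.284,-0.658,0,0,0],[-0.284,-0.658,0,0,0],[-0.284,-0.658,0,0,0],[-0.284,-0.658,0,0,0],[-0.284,-0.658,0,0,0],[0,0,0,0.0306,0],[0,0,0,0.0306,0],[0,0,0,0.0306,0],[0,0,0,0.0306,0],[0,0,0,0.0302,0],[0,0,0,0,0]],
])

```text
t: 2.7
eef_pos: [0.4524, -0.058, 0.2311]
tool_rot: [-0.0, 0.438, 0.899, -0.0]
contact_force: [1.1, -0.3, 0.3]
gripper_width: 0.0
grasp_force: 0.0
```

```bash
python3 -c "
from h import *
s=strap(.574,.11,-.055,.097);print(s,go(s),turn(.574))"
```

```text
[ 0.45249107 -0.05794788  0.097     ] [-0.      0.0002  0.1341] -0.001417398169991646
```

In the tool's units: 0.0268 m is 0.536, -0.01 m is -0.2.

Call:
nudge_tcp([
  [[0,0,0.536,0,0],[0,0,0.536,0,0],[0,0,0.536,0,0],[0,0,0.536,0,0],[0,0,0.536,0,0],[0,0,0,0,0],[-0.2,0,0,0,0],[-0.2,0,0,0,0],[-0.2,0,0,0,0],[0,0,0,0,0]],
])

```text
t: 3.7
eef_pos: [0.473, -0.0832, 0.0984]
tool_rot: [0.001, 0.439, 0.899, 0.0]
contact_force: [-1.3, -0.4, 0.1]
gripper_width: -0.002
grasp_force: 0.0
```

Call:
nudge_tcp([
  [[-0.11,-0.022,0,-0.0159,0],[-0.11,-0.022,0,-0.0159,0],[-0.11,-0.022,0,-0.0159,0],[-0.11,-0.022,0,-0.0159,0],[-0.11,-0.022,0,-0.0159,0],[-0.11,-0.022,0,-0.0159,0]],
])

```text
t: 4.3
eef_pos: [0.4897, -0.1092, 0.0977]
tool_rot: [-0.0, 0.298, 0.955, 0.0]
contact_force: [-0.6, 1.3, 2.0]
gripper_width: 0.001
grasp_force: 1.2
```

Run:
```python
from h import *
o=bot.get_obs()["eef_pos"];print(np.hypot(*(o[:2]-P)),np.hypot(.11,.024),strap(.874,.11,-.024,.097),o)
cv2.imwrite("pics/m1.png",cv2.resize(cam.read_camera("scene")[130:310,150:350],None,fx=3.3,fy=3.3))
```

```text
0.11258276177037611 0.11258774356030056 [ 0.49060427 -0.11012642  0.097     ] [ 0.48972012 -0.10915843  0.09773554]
```

View pics/m1.png

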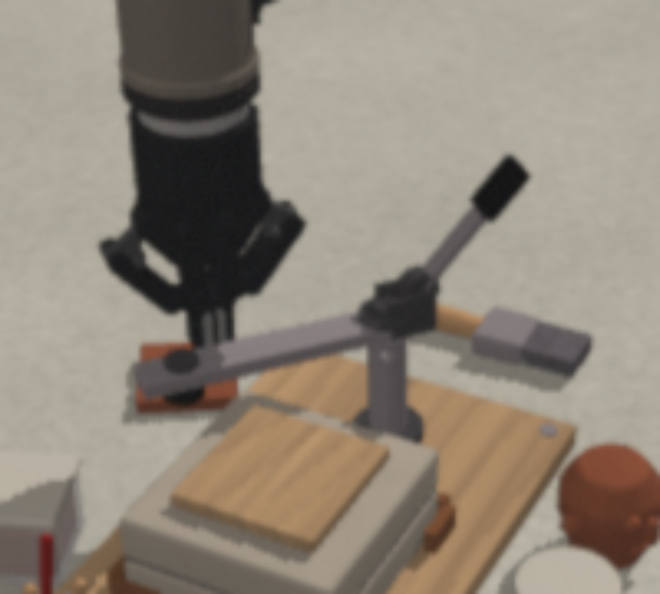

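The fingers stand behind the strap and it is swinging: the nut has moved in the crop to (182,362). I'll keep following the arc.

In the tool's units: -0.0055 m is -0.11, -0.0011 m is -0.022, -0.05 rad / 3.1416 = -0.0159.

Call:
nudge_tcp([
  [[-0.11,-0.022,0,-0.0159,0],[-0.11,-0.022,0,-0.0159,0],[-0.11,-0.022,0,-0.0159,0],[-0.11,-0.022,0,-0.0159,0],[-0.11,-0.022,0,-0.0159,0],[-0.11,-0.022,0,-0.0159,0],[-0.11,-0.022,0,-0.0159,0],[-0.11,-0.022,0,-0.0159,0],[-0.11,-0.022,0,-0.0159,0],[-0.11,-0.022,0,-0.0159,0],[-0.11,-0.022,0,-0.0159,0],[-0.11,-0.022,0,-0.0159,0],[0,0,0,0,0]],
])

```text
t: 5.65
eef_pos: [0.5474, -0.1432, 0.0975]
tool_rot: [0.0, 0.004, 1.0, -0.0]
contact_force: [0.8, -0.5, 0.1]
gripper_width: -0.005
grasp_force: 0.0
```

```bash
python3 -c "
from h import *
p=strap(1.57,.11,-.024,.097);print(p,go(p),turn(1.57))"
```

```text
[ 0.55896184 -0.14510913  0.097     ] [-0.0115 -0.0018  0.0005] -0.09717997204797602
```

In the tool's units: -0.004 m is -0.08, -0.0035 m is -0.07, -0.032 rad / 3.1416 = -0.0102.

Call:
nudge_tcp([
  [[-0.08,-0.012,0,-0.0102,0],[-0.08,-0.012,0,-0.0102,0],[-0.07,-0.012,0,-0.0102,0],[-0.02,0,0,0,0],[-0.02,0,0,0,0],[0,0,0,0,0]],
])

```text
t: 6.25
eef_pos: [0.5591, -0.1449, 0.0972]
tool_rot: [-0.002, -0.044, 0.999, -0.0]
contact_force: [-7.5, -2.1, 6.5]
gripper_width: -0.0
grasp_force: 3.6
```

Call:
nudge_tcp([
  [[-0.02,0,0,0,0],[-0.02,0,0,0,0],[0,0,0,0,0]],
])

```text
t: 6.55
eef_pos: [0.5591, -0.145, 0.0971]
tool_rot: [-0.003, -0.044, 0.999, 0.0]
contact_force: [-12.3, -1.5, 11.5]
gripper_width: -0.001
grasp_force: 6.5
```

Run:
```python
from h import *
p=strap(1.57,.11,-.024,.097);print(p,go(p),turn(1.57))
print(proj("top",strap(1.57,.135,0,.118)),proj("scene",strap(1.57,.135,0,.118)))
```

```text
[ 0.55896184 -0.14510913  0.097     ] [ 0.0002 -0.0001  0.0001] -0.0022017575308219683
[334.99553053 228.23865648] [234.85980052 259.20566582]
```

It stalled exactly where predicted for 1.57, with 12 N against the stop. I'll back off, rise and check.

In the tool's units: -0.04 m is -0.8, -0.03 m is -0.6.

Call:
nudge_tcp([
  [[0.2,0,0,0,0],[0.3,0,0,0,0],[0.3,0,0,0,0],[0,0,-0.6,0,0],[0,0,-0.8,0,0],[0,0,-0.8,0,0],[0,0,-0.8,0,0],[0,0,-0.4,0,0],[0,0,0,0,0]],
])

```text
t: 7.45
eef_pos: [0.5254, -0.1477, 0.2711]
tool_rot: [0.004, -0.045, 0.999, -0.0]
contact_force: [0.7, -0.1, -0.1]
gripper_width: 0.0
grasp_force: 0.0
```

Run:
```python
from h import *
cv2.imwrite("pics/m2.png",cv2.resize(cam.read_camera("top")[175:325,225:405],None,fx=4,fy=4))
print("nut px in crop", (proj("top",strap(1.57,.135,0,.118))-[225,175])*4)
p=strap(1.57,-.062,0,.26);print(p,go(p),turn(1.57)); print("further to lever down", go(strap(1.57,-.084,0,.134),p))
```

```text
nut px in crop [439.98212212 212.95462591]
[0.56743965 0.02835016 0.26      ] [-0.0588  0.1712  0.009 ] -0.0001693853164792536
further to lever down [0.0006 0.0221 0.126 ]
```

View pics/m2.png

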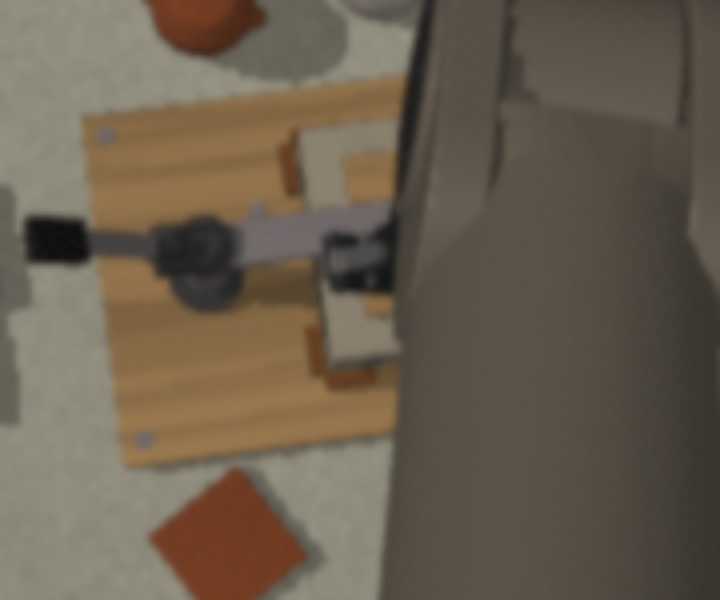

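The strap lies against the pin (crop (257,210)), straight along fixture −y, and the handle is at (57,240). Now I'll go over the lever and press down.

In the tool's units: 0.0285 m is 0.57, 0.02 m is 0.4.

Call:
nudge_tcp([
  [[-0.196,0.57,0,0,0],[-0.196,0.57,0,0,0],[-0.196,0.57,0,0,0],[-0.196,0.57,0,0,0],[-0.196,0.57,0,0,0],[-0.196,0.57,0,0,0],[0,0,0,0,0],[0,0,0.4,0,0],[0,0,0.4,0,0],[0,0,0.2,0,0],[0,0.02,0.12,0,0],[0,0.04,0.12,0,0],[0,0.04,0.12,0,0],[0,0.04,0.12,0,0],[0,0.04,0.12,0,0]],
])

```text
t: 9.0
eef_pos: [0.5662, 0.0371, 0.1878]
tool_rot: [0.001, -0.045, 0.999, 0.0]
contact_force: [-0.4, -0.5, 4.9]
gripper_width: 0.002
grasp_force: 1.8
```

```bash
python3 -c "
from h import *
print(go(strap(1.57,-.084,0,.134)))"
```

```text
[-0.0004  0.0132  0.0538]
```

In the tool's units: 0.006 m is 0.12, 0.005 m is 0.1.

Call:
nudge_tcp([
  [[0,0.04,0.12,0,0],[0,0.04,0.12,0,0],[0,0.04,0.12,0,0],[0,0.04,0.12,0,0],[0,0.04,0.12,0,0],[0,0.04,0.12,0,0],[0,0.02,0.1,0,0],[0,0,0.06,0,0],[0,0,0,0,0]],
])

```text
t: 9.9
eef_pos: [0.5636, 0.0495, 0.1425]
tool_rot: [-0.001, -0.045, 0.999, -0.0]
contact_force: [0.4, -0.1, -0.1]
gripper_width: 0.003
grasp_force: 0.0
```

```bash
python3 -c "
from h import *
print(go(strap(1.57,-.084,0,.134)))"
```

```text
[-0.0019  0.0006  0.0085]
```

In the tool's units: 0.003 m is 0.06, 0.002 m is 0.04.

Call:
nudge_tcp([
  [[-0.02,0,0.06,0,0],[-0.02,0,0.06,0,0],[0,0,0.04,0,0],[0,0,0,0,0]],
])

```text
t: 10.3
eef_pos: [0.5654, 0.0496, 0.135]
tool_rot: [-0.001, -0.044, 0.999, -0.0]
contact_force: [-3.2, -0.0, 4.7]
gripper_width: 0.001
grasp_force: 2.2
```

Call:
nudge_tcp([
  [[0,0,0.02,0,0],[0,0,0.02,0,0],[0,0,0,0,0]],
])

```text
t: 10.6
eef_pos: [0.5657, 0.0497, 0.1346]
tool_rot: [-0.0, -0.044, 0.999, -0.0]
contact_force: [-8.3, -0.4, 17.1]
gripper_width: 0.002
grasp_force: 8.9
```

Call:
nudge_tcp([
  [[0,0,0.02,0,0],[0,0,0.02,0,0],[0,0,0,0,0]],
])

```text
t: 10.9
eef_pos: [0.5673, 0.0498, 0.1344]
tool_rot: [0.001, -0.044, 0.999, 0.0]
contact_force: [-8.1, 0.6, 28.1]
gripper_width: 0.004
grasp_force: 13.6
```

It is at the stop (z 134 mm, 28 N), but there was some sideways force, so I'll lift clear and check the strap angle.

In the tool's units: -0.04 m is -0.8, -0.03 m is -0.6.

Call:
nudge_tcp([
  [[0,0,-0.2,0,0],[0,0,-0.6,0,0],[0,0,-0.8,0,0],[0,0.6,-0.8,0,0],[0,0.8,-0.4,0,0],[0,0.8,0,0,0],[0,0.8,0,0,0],[0,0.8,0,0,0],[0,0.8,0,0,0],[0,0.8,0,0,0],[0,0,0,0,0]],
])

```text
t: 12.0
eef_pos: [0.5398, 0.3258, 0.2704]
tool_rot: [-0.001, -0.049, 0.999, 0.002]
contact_force: [-0.3, -0.2, 0.2]
gripper_width: -0.002
grasp_force: 0.0
```

Run:
```python
from h import *
a=cam.read_camera("top");b=cam.read_camera("scene")
A=cv2.resize(cv2.convertScaleAbs(a[175:325,225:405],alpha=1.4),None,fx=4,fy=4,interpolation=2)
cv2.imwrite("pics/m3.png",A); cv2.imwrite("pics/m3s.png",cv2.resize(b[170:350,150:350],None,fx=3.3,fy=3.3,interpolation=2))
for n,p in[("nut",strap(1.57,.135,0,.118)),("end",strap(1.57,.162,0,.114)),("levend",strap(1.57,-.124,0,.13)),("pin",strap(1.57,.033,.018,.11))]:
    print(n,(proj("top",p)-[225,175])*4+1.5,(proj("scene",p)-[150,170])*3.3+1)
```

```text
nut [441.48212212 214.45462591] [281.03734172 295.3786972 ]
end [487.74232953 209.89343434] [257.14214876 327.47911005]
levend [-18.36841068 268.36117585] [472.1703406   71.21896567]
pin [257.81615463 208.57278056] [390.29152016 221.97892487]
```

View pics/m3.png

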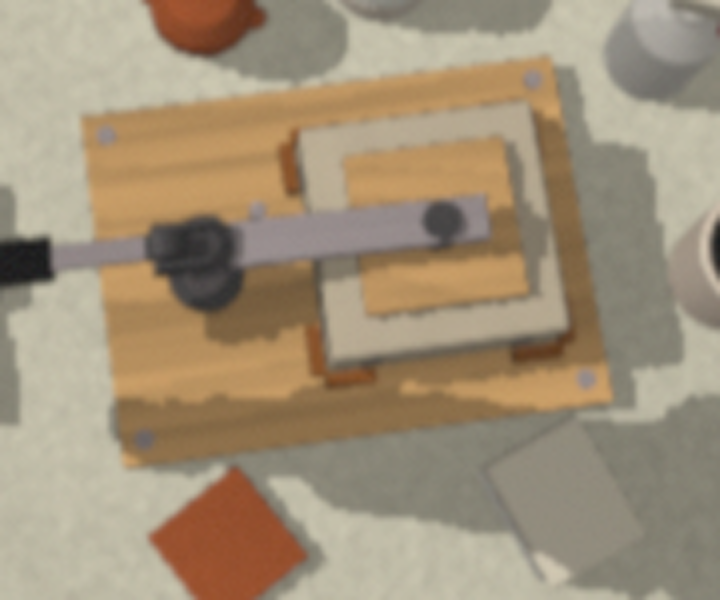

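View pics/m3s.png

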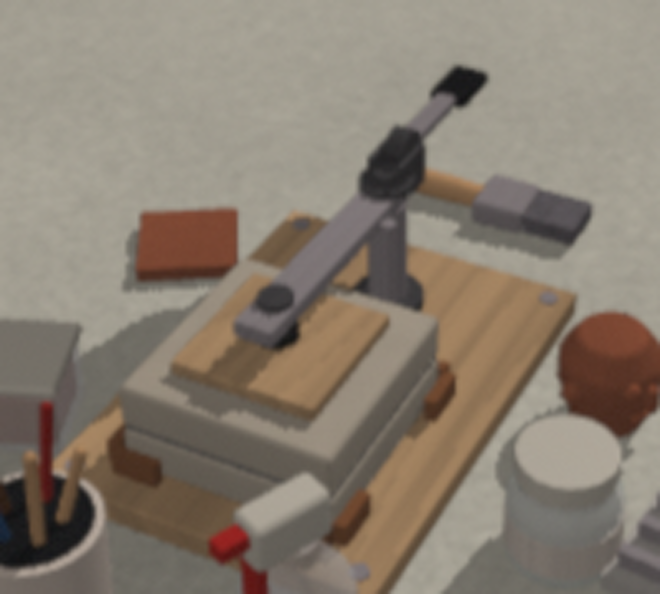

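The lever is level and the pad is on the board, but the nut is at (443,221) against (441,214) expected, so the strap may have backed off slightly. I'll measure it.

Run:
```python
from h import *
px=lambda u,v:(225+u/4-.4,175+v/4-.4)
for nm,p,z in[("nut",(443,220),.118),("endL",(487,195),.114),("endR",(489,236),.114)]:
    q=ray("top",*px(*p),z)[:2]-P; print(nm,np.hypot(*q),np.arctan2(q[1],q[0])-YAW+np.pi)
h=(ray("top",*px(51,259),.135)[:2]-P); print("lever",np.arctan2(h[1],h[0])-YAW)
p=strap(1.54,.11,-.05,.27);print(p,go(p),go(strap(1.57,.11,-.05,.097),p),go(strap(1.57,.11,-.025,.097),p),turn(1.57))
```

```text
nut 0.13535717137577147 1.5464063334102305
endL 0.16311450776672126 1.6229457409477321
endR 0.16098960372966553 1.4774426549727055
lever 1.5755604579576434
[ 0.52966387 -0.14619175  0.27      ] [ 0.0546 -0.4626  0.0009] [-0.0034 -0.0014  0.173 ] [-0.0284 -0.0014  0.173 ] 0.001245261051325386
```

It measures about 1.547, roughly 0.02 short. I'll give it a gentle re-seat with the finger's side, as before.

In the tool's units: -0.0289 m is -0.578, 0.0034 m is 0.068.

Call:
nudge_tcp([
  [[0.068,-0.578,0,0,0],[0.068,-0.578,0,0,0],[0.068,-0.578,0,0,0],[0.068,-0.578,0,0,0],[0.068,-0.578,0,0,0],[0.068,-0.578,0,0,0],[0.068,-0.578,0,0,0],[0.068,-0.578,0,0,0],[0.068,-0.578,0,0,0],[0.068,-0.578,0,0,0],[0.068,-0.578,0,0,0],[0.068,-0.578,0,0,0],[0.068,-0.578,0,0,0],[0.068,-0.578,0,0,0],[0.068,-0.578,0,0,0],[0.068,-0.578,0,0,0],[0,0,0,0,0]],
])

```text
t: 13.8
eef_pos: [0.5273, -0.1537, 0.2713]
tool_rot: [-0.0, -0.04, 0.999, -0.002]
contact_force: [-1.1, 0.2, 1.1]
gripper_width: -0.002
grasp_force: 0.0
```

```bash
python3 -c "
from h import *
p=strap(1.57,.11,-.05,.097);print(p,go(p),turn(1.57))"
```

```text
[ 0.53306661 -0.14744089  0.097     ] [-0.0063  0.0063  0.1743] -0.010713966181175927
```

In the tool's units: 0.03 m is 0.6, 0.022 m is 0.44, -0.01 rad / 3.1416 = -0.0032.

Call:
nudge_tcp([
  [[-0.12,0.12,0.4,-0.0032,0],[0,0,0.6,0,0],[0,0,0.6,0,0],[0,0,0.6,0,0],[0,0,0.6,0,0],[0,0,0.44,0,0],[0,0,0.22,0,0],[0,0,0,0,0],[-0.2,0,0,0,0],[-0.2,0,0,0,0],[-0.06,0,0,0,0],[0,0,0,0,0]],
])

```text
t: 15.0
eef_pos: [0.558, -0.1383, 0.0991]
tool_rot: [0.0, -0.049, 0.999, -0.0]
contact_force: [-2.9, -1.8, 2.8]
gripper_width: -0.001
grasp_force: 1.4
```

Call:
nudge_tcp([
  [[-0.02,0,0,0,0],[-0.02,0,0,0,0],[-0.02,0,0,0,0],[0,0,0,0,0]],
])

```text
t: 15.4
eef_pos: [0.5584, -0.1382, 0.0986]
tool_rot: [-0.002, -0.049, 0.999, 0.0]
contact_force: [-9.2, -1.7, 7.6]
gripper_width: 0.004
grasp_force: 4.6
```

```bash
python3 -c "
from h import *
p=strap(1.57,.11,-.024,.097);print(p,go(p),turn(1.57))"
```

```text
[ 0.55896184 -0.14510913  0.097     ] [ 0.0002 -0.0069  0.0016] 0.008415880114116092
```

In the tool's units: -0.001 m is -0.02.

Call:
nudge_tcp([
  [[-0.02,0,0,0,0],[-0.02,0,0,0,0],[0,0,0,0,0]],
])

```text
t: 15.7
eef_pos: [0.5585, -0.1382, 0.0985]
tool_rot: [-0.004, -0.049, 0.999, 0.0]
contact_force: [-14.7, -1.6, 11.9]
gripper_width: 0.002
grasp_force: 7.2
```

Call:
nudge_tcp([
  [[0.2,0,0,0,0],[0.3,0,0,0,0],[0.3,0,0,0,0],[0,0,-0.6,0,0],[0,0,-0.8,0,0],[0,0,-0.8,0,0],[0,0,-0.8,0,0],[0,0,-0.4,0,0],[0,0.8,0,0,0],[0,0.8,0,0,0],[0,0.8,0,0,0],[0,0.8,0,0,0],[0,0.8,0,0,0],[0,0.8,0,0,0],[0,0.8,0,0,0],[0,0.8,0,0,0],[0,0.8,0,0,0],[0,0.8,0,0,0],[0,0,0,0,0]],
])

```text
t: 17.6
eef_pos: [0.4813, 0.2645, 0.2689]
tool_rot: [0.001, -0.054, 0.999, 0.002]
contact_force: [-0.4, 0.1, -0.2]
gripper_width: -0.003
grasp_force: 0.0
```

Run:
```python
from h import *
a=cam.read_camera("top");b=cam.read_camera("scene")
A=cv2.resize(cv2.convertScaleAbs(a[175:325,205:385],alpha=1.4),None,fx=4,fy=4,interpolation=2)
B=cv2.resize(b[170:320,150:350],(800,600),interpolation=2)
cv2.imwrite("pics/m4.png",cv2.resize(np.vstack([A,B[:,:720]]),(360,600)) if 0 else A)
a0=cv2.imread("pics/top0.png").astype(int);print("changed px outside strap area vs start:")
for nm,p,z in[("strap nut pred",strap(1.57,.135,0,.118),0),("lever end pred",strap(1.57,-.124,0,.13),0)]: print(nm,(proj("top",p)-[205,175])*4+1.5)
```

```text
changed px outside strap area vs start:
strap nut pred [521.48212212 214.45462591]
lever end pred [ 61.63158932 268.36117585]
```

View pics/m4.png

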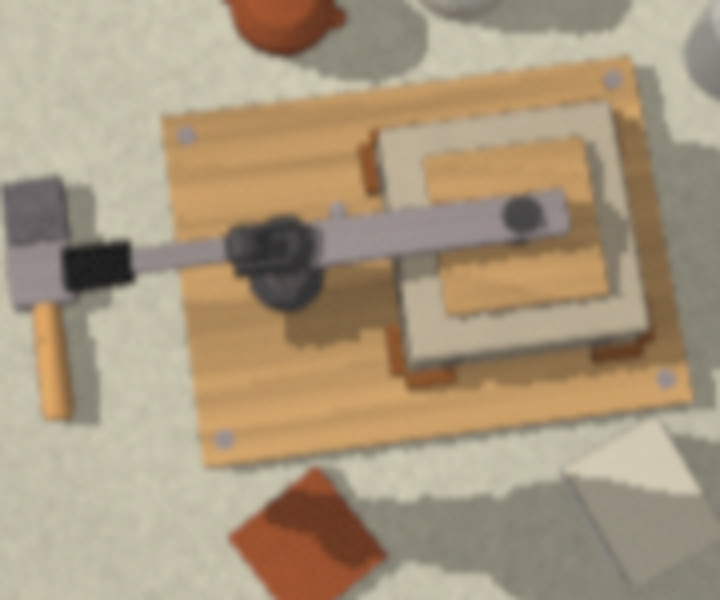

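The nut at (521,215) and lever tip at (64,268) match the predictions for strap 1.57 and lever level. The mould is in its cleats and its neighbours haven't moved, so I'll hand in.

```bash
python3 -c "
from station import bot, cam, workorder
print(workorder.hand_in())"
```

```text
the job is handed in; nothing more can be done
None
```

I clamped the mould and handed the job in at about 18 s: the strap rests against its stop, the lever is fully down, and the mould sits in its cleats; sideways force while pressing the lever backed the strap off about 0.02 rad, so I pushed it back to the stop afterwards with the lever already down.

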